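# Refit the washed lens in the inspection camera's three-jaw mount

### The arm

A 7-joint arm with a two-finger parallel gripper is mounted at the origin on the work surface. World frame = base frame: x ahead of the robot, y to its left, z up, the work surface at z = 0. Lengths are in mm, angles in rad, forces in N, time in s.
With the tool pointing down it reaches from about 425 to 825 mm from the base axis. Payload 3.6 kg.
Tool frame: the origin (TCP) lies on the centre line of the jaws, within the pads' length; the fingertips stand robot.nose_length ahead of it and the grasp point (between the pads) is the TCP (robot.nose_length is the distance from the TCP to the fingertips, in mm); z points along the fingers, y is the direction in which the jaws open and shut (so a half turn about z gives the same grasp; the last joint's range is limited). The gripper opens to 85 mm and grips with 20 to 120 N. Pads are 22 mm wide; open, the fingers measure 114 mm over their backs; the gripper's body (76 mm by 85 mm) begins 54 mm behind the grasp point. The pads swing forward as they close: fully open they stand 13 mm farther back than shut.
Start: joints at [-1.258, 0.615, -0.013, 1.423, 0.008, 1.103, -0.04], TCP at [216.611, 612.816, 250.297] pointing down, gripper open.
Joint ranges: [-3.12, 3.12], [-0.3, 2.06], [-1.34, 1.32], [0.26, 2.42], [-1.36, 4.5], [0.01, 1.98], [-2.84, 2.84]. Speed limits (rad/s): [2.79, 2.79, 3.14, 3.14, 3.14, 3.14, 3.14].

### API

Orientations are given as a rotation vector (axis times angle).
In Python, from workcell import robot gives the robot as it stands.
- The arm moves only by the tool carry_out, never from a script. Its argument "deltas" is text: rows parted by semicolons, each of 7 numbers parted by spaces: the turn, a rotation vector about the world's x, y, z in degrees, then the shift along the world's x, y, z in m, then the finger opening in m, from 0 to 0.0854. A call has exactly 5 rows; each row is the pose to reach, as a shift and turn from the pose commanded when the call began; what a row does not reach only later rows make up. A row lasts 1/10 s, in which the tool goes at most 50 mm and 8.59 degrees, less where a joint would pass 70% of its speed; a pose out of reach is approached as far as the arm can. A call with a gripper value outside its range is refused whole. The fingers move at their own pace and stop on an object; "grip_force" is the grip in N (left out, the last holds). Time passes only in rows, so rows that repeat a pose let the fingers close, or fill a call up. It gives the time, the measured TCP pose, the force and the opening at its end, in the units of the state.
- robot.observe(): the state, without advancing time (a new reading comes with each control period).
- robot.get_image(name): name is "scene" or "top" or "wrist"; returns (picture, depth): 384x512x3 uint8, red, green, blue; 384x512 float32, mm along the optical axis (not along the pixel's ray), 0 where there is no reading.
- robot.camera_model(name): a dict with "fx", "fy", "cx", "cy" (pixels), "xyz" and "orientation" of the camera in the world. Camera axes: x right, y down, z forward; pixel columns grow to the right and rows downward; lengths in mm; the calibration is good to about 2 mm. A picture is of the moment at which its call begins: read the wrist's pose just before it. camera_model takes no time and is no camera call; for the wrist camera it gives the pose at the moment of the call.
- robot.hand_in(): hands the job in, once; it reports no verdict.
The state is a dict: "time_s": time; "q": joint angles; "joint_velocities": joint speeds; "joint_torque": joint torques, N m; "ee_pos": TCP position; "tcp_rot": TCP orientation; "wrist_force": force on the tool from outside, world axes, zero at the start; "torque": the same for the moment, N m; "finger_gap": finger opening in mm.
Only numpy, scipy, OpenCV 4.12 (cv2) and the standard library are available. Lean on these libraries where they do the work, as an engineer would, in place of code of your own. Each camera call takes 0.05 s, during which the arm holds its last target.

### The job

Put the washed lens from the drying stand back into the three-jaw mount on top of the inspection camera: set it gently on the three rests, then push the sliding jaw in by its knob until the lens is under the lips and bears firmly on all three jaws, so that it lies flat and cannot rock. It is glass, so do not set it down hard or squeeze it hard, let go of everything at the end, and leave the bowl, the scraper and the chocolate egg where they are.

Things in the scene. Friction and masses are not known exactly. Their poses are not given: they have to be found in the camera images.
- lens_center (a point): Centre (half-way up) of the lens: a glass lens in a plain dark steel cell, a round disc 60 mm in diameter and 14 mm thick, about 160 g, the same at any yaw. It lies loose and flat on the drying stand. Grip it across its rim. Setting it down with over 20 N harms it.
- stand: Drying stand, fixed to the bench: a grey round pedestal 24 mm high with a top 44 mm in diameter (the rim of the lens overhangs it by 8 mm all round), stem 28 mm and foot 72 mm in diameter and 4 mm thick. Origin at the centre of its underside, on the bench; the lens lies on its top.
- head: Upward-looking inspection camera, fixed: steel housing, deck 48 mm above the bench, carrying the lens mount. Origin on the bench straight below the seat centre, axes as the seat's. It reaches from x = -100 to +70 mm and 65 mm to either side. Over the deck the mount is open to both sides along y.
- seat: The mount's three level rests, fixed, 70 mm above the bench, 22 mm above the deck. Origin: centre of the seated lens in the plane of the rests (the seated lens has its centre 7 mm above it). x points level from the sliding jaw to midway between the fixed jaws, the way to push. Two rests 14 mm wide lie at +45 and -45 degrees, from radius 19 mm outward; the third is the slide rail, 16 mm wide, x = -18 to -86 mm.
- jaw_left: Fixed jaw at +45 degrees from the seat's x: block 14 mm wide, 16 mm deep, 18.8 mm high over the rests; upright face 30 mm from the seat centre, and a lip over it, 3 mm inward, its underside 15.8 mm above the rests. The lens goes down shifted 6 to 9 mm along the seat's -x, clear of this lip, and then slides under it along +x. Origin at the foot of the face; x points outward.
- jaw_right: The other fixed jaw, the same, at -45 degrees.
- sliding_jaw (a joint): Opening of the sliding jaw, m: its face is 30 mm + this from the seat centre along -x; 0 touches the seated lens. Range -0.004 to 0.027, 0.021 to 0.026 at the start. Even drag of 6 N; stays where left. Face and lip as on the fixed jaws. Carriage 16 mm wide, 24 mm long. About 5 N on the lens (11 N push with the drag) is a firm seat; over 9 N from a jaw harms the glass.
- jaw_knob (a point): Centre, half-way up, of the sliding jaw's knob: upright steel cylinder 16 mm in diameter, 23 mm high, on the carriage, 15 mm behind (-x) the jaw's face and 30 mm above the rests. Knob and carriage have the same width; the carriage's back is 1 mm behind the knob's back. Push it from behind or pinch it from the sides.
- bowl: Bystander: small steel bowl, 90 mm across, 40 mm high. Origin at the centre of its underside.
- scraper: Bystander: bench scraper lying flat, 120 mm wide, steel blade with a black round handle, about 90 mm deep and 18 mm high. Origin on the bench near its middle.
- egg: Bystander: faceted chocolate egg standing upright, 60 mm across, 85 mm high. Origin at the centre of its underside.
There are look-alikes about, which are no part of the job. Of the things like the head, leave any that is orange; of the rest the smaller one is meant.

How it is judged:
By the outcome, as a careful person would: the job done as asked, in the order asked, and still so for the second after the job is handed in, with the robot touching nothing.
It also fails if it takes over 54 s, if anything falls off the work surface, if the arm or the gripper's body presses on something with over 40 N, if the wrist force passes 120 N, or if a joint passes its speed limit or range.

## Working session

There is one attempt and no reset: what is moved stays moved. The work goes in short steps, Python scripts to look and compute and a tool call to move; the robot and the scene stay as the last step left them, time stands still between calls to the robot, and variables do not carry over. Pictures are saved under pics/ and viewed, and the job is handed in when it is done.

Besides the shell and the picture viewer there is one more tool, called after "Emit:" as name(argument=value, ...) on one line, values as JSON. carry_out: Moves the arm, as the interface text tells. Its arguments: {"type":"object","properties":{"deltas":{"type":"string"},"grip_force":{"type":"number"}},"required":["deltas"]}

```bash
mkdir -p pics; ls
python3 - <<'E'
from workcell import robot
import cv2,numpy as np
s=robot.observe()
for k in s: print(k,np.round(s[k],3))
print(robot.nose_length)
for n in ["scene","top"]:
    p,d=robot.get_image(n)
    cv2.imwrite(f"pics/{n}0.png",p[:,:,::-1]); np.save(f"pics/{n}0.npy",d)
    print(n,robot.camera_model(n))
E
```

```text
pics
time_s 0.0
q [-1.258  0.616 -0.013  1.425  0.008  1.103 -0.04 ]
joint_velocities [ 0.    -0.    -0.001 -0.    -0.    -0.002  0.   ]
joint_torque [-0.0000e+00 -4.6923e+01  2.6000e-01 -1.7104e+01  1.0000e-02  1.0000e-02
  0.0000e+00]
ee_pos [216.343 612.155 249.135]
tcp_rot [-0.531 -3.096  0.004]
wrist_force [-0.388 -0.    -0.36 ]
torque [-0.025  0.03  -0.043]
finger_gap 85.231
19.0
scene {'fx': 369.8077921546994, 'fy': 369.8077921546994, 'cx': 258.0386654726161, 'cy': 190.34143437981362, 'xyz': array([895.13535526, 541.51077157, 977.36174702]), 'orientation': array([-0.92089645, -2.65076989,  0.9052672 ])}
top {'fx': 481.9550531053885, 'fy': 481.9550531053885, 'cx': 245.89153560778672, 'cy': 187.95839010174677, 'xyz': array([3.03824532e+02, 3.80444044e-01, 1.59892761e+03]), 'orientation': array([-2.14704168,  2.16099776, -0.1489456 ])}
```

View pics/scene0.png

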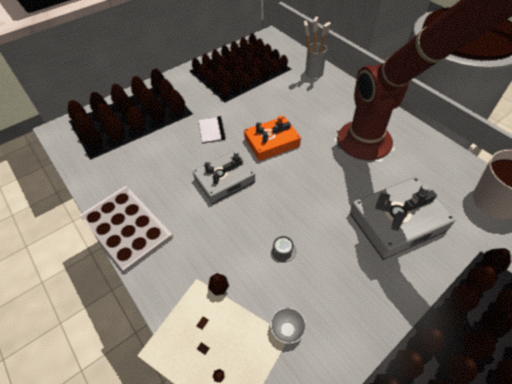

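View pics/top0.png

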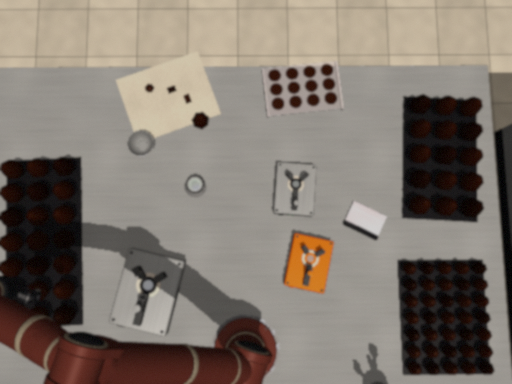

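```bash
cat > h.py <<'E'
import numpy as np,cv2
from scipy.spatial.transform import Rotation as R
def ray(m,u,v):
    d=np.array([(u-m['cx'])/m['fx'],(v-m['cy'])/m['fy'],1.])
    return R.from_rotvec(m['orientation']).as_matrix()@d
def onz(m,u,v,z):
    d=ray(m,u,v); o=np.array(m['xyz']); return o+d*(z-o[2])/d[2]
def proj(m,p):
    c=R.from_rotvec(m['orientation']).as_matrix().T@(np.array(p)-m['xyz'])
    return c[0]/c[2]*m['fx']+m['cx'],c[1]/c[2]*m['fy']+m['cy']
E
python3 - <<'E'
from workcell import robot
from h import *
mt=robot.camera_model('top');ms=robot.camera_model('scene')
print('lens top',onz(mt,195,184,38),'scene',onz(ms,283,246,38))
print('head',onz(mt,296,188,60),onz(ms,223,174,60))
print('head corners',[onz(mt,u,v,48)[:2].round() for u,v in [(277,162),(316,164),(312,216),(274,213)]])
for n,(a,b,c,e) in dict(top0=(255,150,335,230),scene0=(180,140,270,210)).items():
    p=cv2.imread(f'pics/{n}.png')[b:e,a:c]
    cv2.imwrite(f'pics/{n}z.png',cv2.resize(p,None,fx=7,fy=7,interpolation=cv2.INTER_CUBIC))
print(robot.camera_model('wrist'))
p,d=robot.get_image('wrist');cv2.imwrite('pics/w0.png',p[:,:,::-1])
E
```

```text
lens top [528.17889877 159.47657566  38.        ] scene [534.32510572 168.64506714  38.        ]
head [ 509.97637647 -168.27034008   60.        ] [ 524.28106614 -144.15497708   60.        ]
head corners [array([ 598., -109.]), array([ 590., -237.]), array([ 420., -219.]), array([431., -97.])]
{'fx': 303.88832303490375, 'fy': 303.88832303490375, 'cx': 257.77697389148324, 'cy': 188.32146141734898, 'xyz': array([144.76345899, 637.87164769, 372.30132808]), 'orientation': array([2.35723452, 1.66816548, 0.24518295])}
```

View pics/top0z.png

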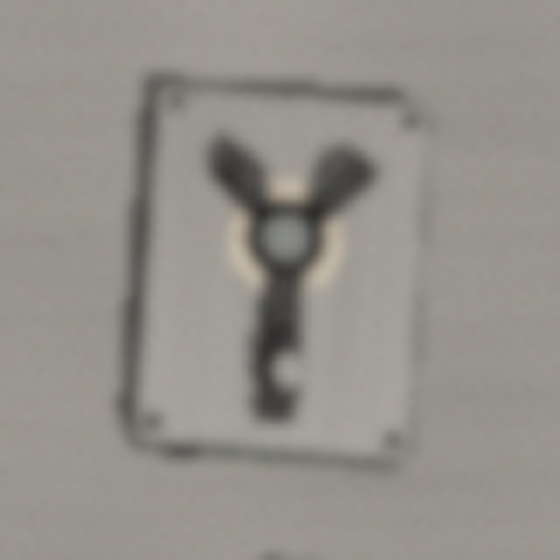

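View pics/scene0z.png

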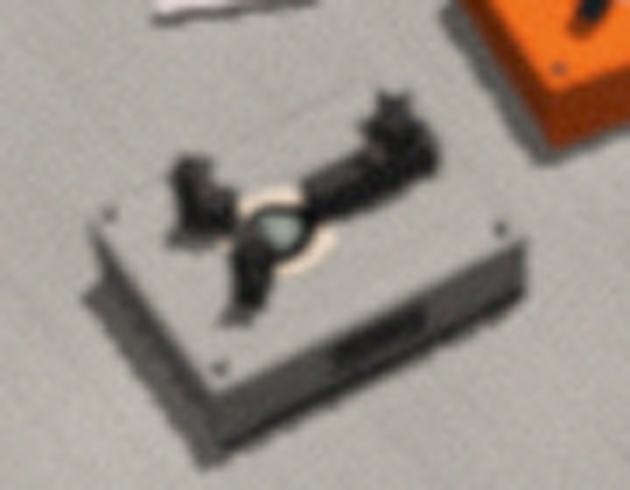

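View pics/w0.png

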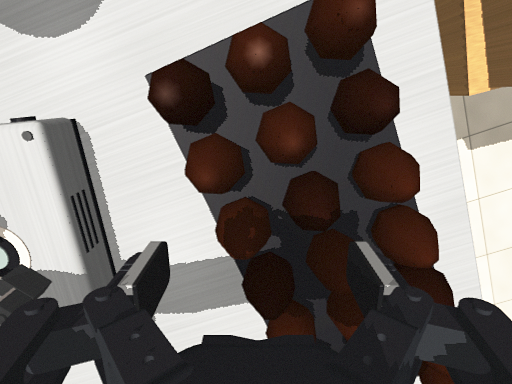

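Emit:
carry_out(deltas="0 0 1.5 0.0255 -0.0371 0 0.0854; 0 0 3 0.051 -0.0742 0 0.0854; 0 0 4.5 0.0765 -0.1113 0 0.0854; 0 0 6 0.102 -0.1484 0 0.0854; 0 0 7.5 0.1275 -0.1855 0 0.0854")

```text
time_s: 0.65
ee_pos: [344.8, 425.6, 250.1]
tcp_rot: [-0.326, -3.125, 0.001]
wrist_force: [1.4, 0.9, 0.1]
finger_gap: 85.5
```

Emit:
carry_out(deltas="0 0 1.5 0.0255 -0.0371 0 0.0854; 0 0 3 0.051 -0.0742 0 0.0854; 0 0 4.5 0.0765 -0.1113 0 0.0854; 0 0 6 0.102 -0.1484 0 0.0854; 0 0 7.5 0.1275 -0.1855 0 0.0854")

```text
time_s: 1.15
ee_pos: [472.3, 240.1, 250.2]
tcp_rot: [-0.12, -3.139, 0.0]
wrist_force: [0.4, 0.3, -0.2]
finger_gap: 85.6
```

Emit:
carry_out(deltas="0 0 0 0.015 -0.025 0 0.0854; 0 0 0 0.03 -0.05 0 0.0854; 0 0 0 0.035 -0.07 0 0.0854; 0 0 0 0.035 -0.082 0 0.0854; 0 0 0 0.035 -0.082 0 0.0854")

```text
time_s: 1.65
ee_pos: [506.4, 157.8, 250.1]
tcp_rot: [-0.128, -3.138, 0.002]
wrist_force: [-0.6, 1.0, -0.0]
finger_gap: 85.5
```

Run:
```python
from workcell import robot
from h import *
m=robot.camera_model('wrist');print(m, 'axis',ray(m,m['cx'],m['cy']), R.from_rotvec(robot.observe()['tcp_rot']).as_matrix().round(3))
p,d=robot.get_image('wrist');cv2.imwrite('pics/w1.png',p[:,:,::-1]);np.save('pics/w1.npy',d)
```

```text
{'fx': 303.88832303490375, 'fy': 303.88832303490375, 'cx': 257.77697389148324, 'cy': 188.32146141734898, 'xyz': array([430.76348247, 164.60071068, 373.2064504 ]), 'orientation': array([2.13831171, 1.97222658, 0.29091338])} axis [ 0.28982826 -0.02560683 -0.95673605] [[-0.997  0.081 -0.001]
 [ 0.081  0.997 -0.001]
 [ 0.001 -0.001 -1.   ]]
```

View pics/w1.png

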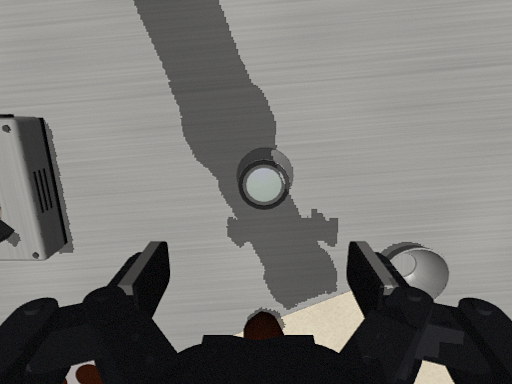

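Run:
```python
from h import *
p=cv2.imread('pics/w1.png');d=np.load('pics/w1.npy')
c=p[140:230,215:315];cv2.imwrite('pics/w1z.png',cv2.resize(c,None,fx=6,fy=6,interpolation=cv2.INTER_NEAREST))
m={'fx':303.888,'fy':303.888,'cx':257.777,'cy':188.321,'xyz':np.array([430.763,164.601,373.206]),'orientation':np.array([2.13831171,1.97222658,0.29091338])}
# world points from depth around lens
P=[]
for v in range(140,230):
  for u in range(215,315):
    if d[v,u]>0: P.append(np.r_[m['xyz']+ray(m,u,v)*d[v,u],u,v])
P=np.array(P); 
h=np.histogram(P[:,2],bins=np.arange(-6,50,2));print(list(zip(h[1],h[0])))
t=P[(P[:,2]>30)]; print(t[:,:3].mean(0),t[:,:2].min(0),t[:,:2].max(0),t[:,:2].ptp(0) if hasattr(t,'ptp') else 0)
b=np.zeros(p.shape[:2],np.uint8)
for r in t: b[int(r[4]),int(r[3])]=255
cn=max(cv2.findContours(b,0,1)[0],key=cv2.contourArea)
w=np.array([onz(m,q[0][0],q[0][1],38)[:2] for q in cn],np.float32)
print(cv2.minEnclosingCircle(w)); e=cv2.fitEllipse(w);print(e)
g=(cv2.cvtColor(p,6)>170).astype(np.uint8)*255; mm=np.zeros_like(g);mm[140:230,215:315]=g[140:230,215:315]
cn=[c for c in cv2.findContours(mm,0,1)[0] if cv2.pointPolygonTest(c,(264,185),False)>0]
for c in cn:
  w=np.array([onz(m,q[0][0],q[0][1],37)[:2] for q in c],np.float32);print(cv2.fitEllipse(w))
```

```text
[(np.int64(-6), np.int64(0)), (np.int64(-4), np.int64(123)), (np.int64(-2), np.int64(4457)), (np.int64(0), np.int64(1621)), (np.int64(2), np.int64(367)), (np.int64(4), np.int64(310)), (np.int64(6), np.int64(6)), (np.int64(8), np.int64(0)), (np.int64(10), np.int64(0)), (np.int64(12), np.int64(0)), (np.int64(14), np.int64(0)), (np.int64(16), np.int64(0)), (np.int64(18), np.int64(0)), (np.int64(20), np.int64(0)), (np.int64(22), np.int64(1)), (np.int64(24), np.int64(3)), (np.int64(26), np.int64(4)), (np.int64(28), np.int64(15)), (np.int64(30), np.int64(21)), (np.int64(32), np.int64(428)), (np.int64(34), np.int64(912)), (np.int64(36), np.int64(575)), (np.int64(38), np.int64(119)), (np.int64(40), np.int64(0)), (np.int64(42), np.int64(0)), (np.int64(44), np.int64(0)), (np.int64(46), np.int64(0))]
[528.7170365  162.33368797  35.34078518] [499.77041636 132.42186694] [559.45712747 192.41043682] 0
((528.376708984375, 162.44688415527344), 30.275226593017578)
((528.476318359375, 162.2789306640625), (58.510799407958984, 59.53668975830078), 87.18313598632812)
```

View pics/w1z.png

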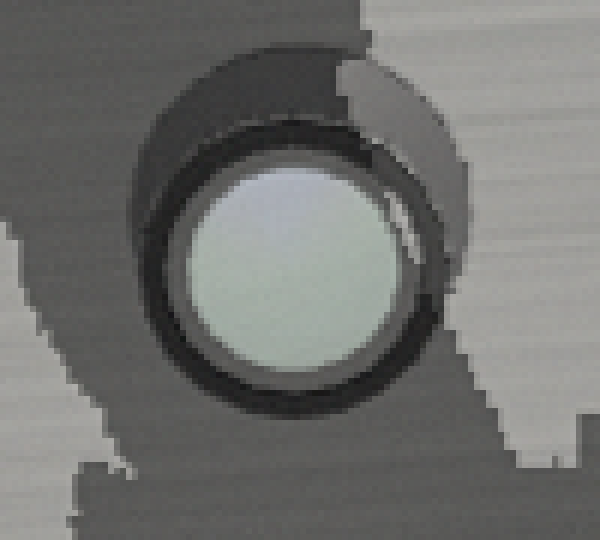

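Emit:
carry_out(deltas="0 0 0 0 -0.045 0 0.0854; 0 0 0 0 -0.09 0 0.0854; 0 0 0 0 -0.135 0 0.0854; 0 0 0 0 -0.18 0 0.0854; 0 0 0 0 -0.225 0 0.0854")

```text
time_s: 2.2
ee_pos: [506.8, -64.3, 250.5]
tcp_rot: [0.116, 3.139, 0.002]
wrist_force: [0.4, 0.4, 0.7]
finger_gap: 85.4
```

Emit:
carry_out(deltas="0 0 0 0 -0.04 0 0.0854; 0 0 0 0 -0.075 0 0.0854; 0 0 0 0 -0.095 0 0.0854; 0 0 0 0 -0.1 0 0.0854; 0 0 0 0 -0.1 0 0.0854")

```text
time_s: 2.7
ee_pos: [507.0, -163.7, 250.2]
tcp_rot: [-0.12, -3.139, -0.002]
wrist_force: [0.6, -0.6, -0.1]
finger_gap: 85.3
```

Run:
```python
from workcell import robot
from h import *
import pickle
m=robot.camera_model('wrist');print(m['xyz'],robot.observe()['q'].round(3) if hasattr(robot.observe()['q'],'round') else robot.observe()['q'])
p,d=robot.get_image('wrist');cv2.imwrite('pics/w2.png',p[:,:,::-1]);np.save('pics/w2.npy',d);pickle.dump(m,open('pics/w2.pkl','wb'))
```

```text
[ 431.22333209 -157.60279681  373.24949571] [ 0.253  0.433  0.028  1.764 -0.016  0.945  1.782]
```

View pics/w2.png

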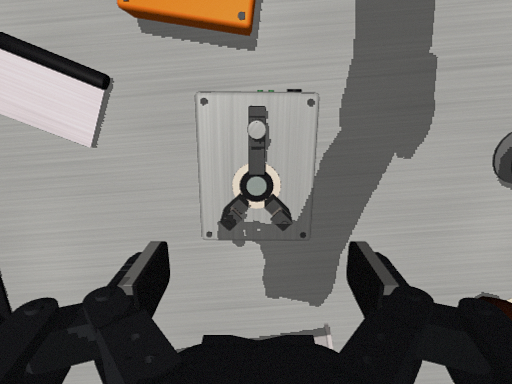

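Run:
```python
from h import *
import pickle
p=cv2.imread('pics/w2.png');d=np.load('pics/w2.npy');m=pickle.load(open('pics/w2.pkl','rb'))
cv2.imwrite('pics/w2z.png',cv2.resize(p[85:250,185:330],None,fx=4,fy=3.6,interpolation=cv2.INTER_CUBIC))
v,u=np.mgrid[0:384,0:512]
X=np.stack([(u-m['cx'])/m['fx'],(v-m['cy'])/m['fy'],np.ones_like(u)],-1)*d[...,None]
W=X@R.from_rotvec(m['orientation']).as_matrix().T+m['xyz']; np.save('pics/w2W.npy',W)
box=(u>180)&(u<340)&(v>75)&(v<255)&(d>0)
z=W[...,2]
h=np.histogram(z[box],bins=np.arange(-6,120,3));print([(int(a),int(b)) for a,b in zip(h[1],h[0]) if b])
b=(box&(z>35)).astype(np.uint8)
c=max(cv2.findContours(b,0,1)[0],key=cv2.contourArea)
w=np.array([onz(m,q[0][0],q[0][1],48)[:2] for q in c],np.float32)
print(cv2.minAreaRect(w),cv2.boxPoints(cv2.minAreaRect(w)))
# deck shade: height residual
k=box&(z>95); print('knob',W[k].mean(0),k.sum(), u[k].mean(),v[k].mean(),z[k].max())
```

```text
[(-6, 6), (-3, 8152), (0, 2811), (27, 16), (30, 17), (33, 28), (36, 5), (39, 12), (42, 271), (45, 10170), (48, 4449), (51, 95), (54, 47), (57, 42), (60, 66), (63, 105), (66, 239), (69, 687), (72, 40), (75, 40), (78, 19), (81, 17), (84, 50), (87, 598), (90, 58), (93, 1), (96, 2), (99, 6), (102, 6), (105, 17), (108, 47), (111, 227)]
((509.0372619628906, -165.46563720703125), (127.8399429321289, 170.04505920410156), 85.09632873535156) [[ 418.862    -221.88385 ]
 [ 588.28467  -236.41943 ]
 [ 599.2125   -109.047424]
 [ 429.78986   -94.51184 ]]
knob [ 457.87260523 -160.9712615   110.97427376] 305 256.1114754098361 128.58688524590164 113.8468422220405
```

View pics/w2z.png

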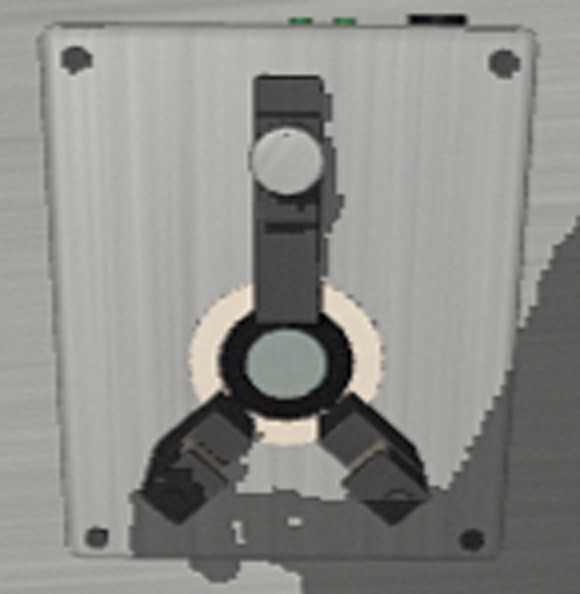

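Run:
```python
from h import *
import pickle
m=pickle.load(open('pics/w2.pkl','rb'))
Z=lambda x,y:(185+x/4,85+y/3.6)
S=np.array([524.0,-166.75]);a=np.radians(-4.9);ex=np.array([np.cos(a),np.sin(a)]);ey=np.array([-ex[1],ex[0]])
def show(n,x,y,z):
    w=onz(m,*Z(x,y),z)[:2];print(n,w.round(1),'seat frame',((w-S)@ex).round(1),((w-S)@ey).round(1))
show('aperture disc',287,363,48);show('cream ring',287,361,48)
show('knob top',287,160,111.5)
show('rail L end',256,322,70);show('rail R end',323,322,70)
show('rail back L',256,76,70);show('rail back R',323,76,70)
show('carriage front L',258,228,88.8);show('front R',319,228,88.8)
show('jawleft lip corner a',345,482,88.8);show('b',388,448,88.8)
show('jawright lip corner a',185,447,88.8);show('b',225,481,88.8)
for n,x,y in [('s1',76,59),('s2',504,63),('s3',472,540),('s4',96,537)]: show(n,x,y,48)
```

```text
aperture disc [ 527.2 -166. ] seat frame 3.1 1.0
cream ring [ 526.5 -165.9] seat frame 2.4 1.0
knob top [ 458.6 -160.5] seat frame -65.7 0.7
rail L end [ 507.9 -172.4] seat frame -15.6 -7.0
rail R end [ 509.2 -155.2] seat frame -15.7 10.2
rail back L [ 440.2 -166.7] seat frame -83.5 -7.1
rail back R [ 441.4 -150.6] seat frame -83.6 9.1
carriage front L [ 477.9 -168.9] seat frame -45.7 -6.1
front R [ 479.  -154.6] seat frame -45.9 8.3
jawleft lip corner a [ 550.9 -153. ] seat frame 25.7 16.0
b [ 541.6 -141.7] seat frame 15.4 26.5
jawright lip corner a [ 537.4 -192.2] seat frame 15.5 -24.2
b [ 548.3 -183.2] seat frame 25.6 -14.3
s1 [ 432.6 -213.1] seat frame -87.1 -54.0
s2 [ 442.2 -103.3] seat frame -87.0 56.2
s3 [ 591.3 -116.5] seat frame 62.8 55.8
s4 [ 581.8 -226.4] seat frame 62.7 -54.5
```

Run:
```python
from h import *
m={'fx':303.888,'fy':303.888,'cx':257.777,'cy':188.321,'xyz':np.array([430.763,164.601,373.206]),'orientation':np.array([2.13831171,1.97222658,0.29091338])}
for z in (36,38): print(onz(m,264.2,184.8,z))
for x,y in [(145,268),(445,268),(295,118),(295,418)]: print(onz(m,215+x/6,140+y/6,38))
```

```text
[529.27149595 163.31926277  36.        ]
[528.68723294 163.32686487  38.        ]
[526.21665018 134.67247917  38.        ]
[530.83266263 191.91830973  38.        ]
[499.42765015 165.48607155  38.        ]
[559.11013259 161.00348445  38.        ]
```

Emit:
carry_out(deltas="0 0 0 0.003 0.04 0 0.0854; 0 0 0 0.006 0.085 0 0.0854; 0 0 0 0.01 0.13 0 0.0854; 0 0 0 0.014 0.175 0 0.0854; 0 0 0 0.018 0.22 0 0.0854")

```text
time_s: 3.25
ee_pos: [523.8, 59.8, 250.5]
tcp_rot: [-0.115, -3.139, -0.002]
wrist_force: [0.8, -0.3, 0.4]
finger_gap: 85.2
```

Emit:
carry_out(deltas="0 0 0 0.002 0.04 -0.02 0.0854; 0 0 0 0.004 0.075 -0.05 0.0854; 0 0 0 0.0045 0.1 -0.08 0.0854; 0 0 0 0.0045 0.108 -0.115 0.0854; 0 0 0 0.0045 0.108 -0.13 0.0854")

```text
time_s: 3.75
ee_pos: [525.5, 168.4, 117.4]
tcp_rot: [-0.108, -3.134, -0.002]
wrist_force: [0.5, -0.4, -0.5]
finger_gap: 85.4
```

Emit:
carry_out(deltas="0 0 0 0 0 0 0.0854; 0 0 0 0 0 0 0.0854; 0 0 0 0 0 0 0.0854; 0 0 0 0 0 0 0.0854; 0 0 0 0 0 0 0.0854")

```text
time_s: 4.25
ee_pos: [529.7, 162.8, 121.4]
tcp_rot: [0.123, 3.137, 0.001]
wrist_force: [-0.5, -0.3, 0.4]
finger_gap: 85.3
```

Run:
```python
from workcell import robot
from h import *
import pickle
m=robot.camera_model('wrist');s=robot.observe();print(m['xyz'],s['ee_pos'],s['tcp_rot'])
p,d=robot.get_image('wrist');cv2.imwrite('pics/w3.png',p[:,:,::-1]);np.save('pics/w3.npy',d);pickle.dump(m,open('pics/w3.pkl','wb'))
print(robot.observe()['ee_pos'])
```

```text
[453.65536581 169.14801389 244.2740799 ] [529.66441115 162.81694869 121.36153754] [1.23130487e-01 3.13731130e+00 1.14454065e-03]
[529.51926339 162.73619998 121.13157927]
```

View pics/w3.png

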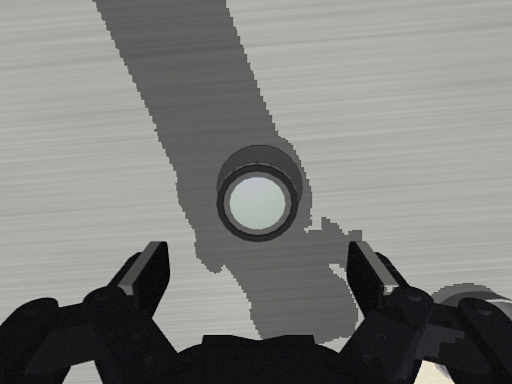

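Run:
```python
from h import *
import pickle
m=pickle.load(open('pics/w3.pkl','rb'))
p=cv2.imread('pics/w3.png');g=cv2.cvtColor(p,6)
mm=np.zeros_like(g);mm[165:245,215:302]=(g[165:245,215:302]>140)*255
c=[c for c in cv2.findContours(mm,0,1)[0] if cv2.pointPolygonTest(c,(257,203),False)>0][0]
e=cv2.fitEllipse(c);print(e)
for z in (35,38): print(onz(m,*e[0],z))
w=np.array([onz(m,q[0][0],q[0][1],37)[:2] for q in c],np.float32);print(cv2.fitEllipse(w))
for x,y in [(217,203),(299,203),(258,165),(258,242)]: print(onz(m,x,y,38).round(1))
```

```text
((256.9317626953125, 202.6853790283203), (51.1895751953125, 54.32268142700195), 91.92935180664062)
[528.60997739 162.64620319  35.        ]
[527.53548296 162.73940838  38.        ]
((528.4088134765625, 162.66957092285156), (39.29069519042969, 39.41939163208008), 125.50672149658203)
[525.5 134.   38. ]
[530.1 192.9  38. ]
[499.9 165.7  38. ]
[558.8 161.1  38. ]
```

Emit:
carry_out(deltas="0 0 0 0 0 -0.02 0.0854; 0 0 0 0 0 -0.045 0.0854; 0 0 0 0 0 -0.065 0.0854; 0 0 0 -0.001 0 -0.08 0.0854; 0 0 0 -0.001 0 -0.088 0.0854", grip_force=20)

```text
time_s: 4.8
ee_pos: [527.5, 162.5, 31.3]
tcp_rot: [-0.123, -3.137, 0.001]
wrist_force: [0.9, -0.2, 0.3]
finger_gap: 85.6
```

Emit:
carry_out(deltas="0 0 0 0 0 0 0.0854; 0 0 0 0 0 0 0.075; 0 0 0 0 0 0 0.066; 0 0 0 0 0 0 0.062; 0 0 0 0 0 0 0.06", grip_force=20)

```text
time_s: 5.3
ee_pos: [528.5, 162.8, 32.9]
tcp_rot: [0.123, 3.138, 0.0]
wrist_force: [-0.8, 0.2, 0.1]
finger_gap: 60.2
```

Emit:
carry_out(deltas="0 0 0 0 0 0 0.058; 0 0 0 0 0 0 0.057; 0 0 0 0 0 0 0.056; 0 0 0 0 0 0 0.055; 0 0 0 0 0 0 0.055", grip_force=20)

```text
time_s: 5.8
ee_pos: [528.5, 162.8, 32.9]
tcp_rot: [0.123, 3.138, 0.0]
wrist_force: [0.3, -0.2, 5.5]
finger_gap: 59.1
```

Run:
```python
from workcell import robot
from h import *
import pickle
s=robot.observe();print(s['ee_pos'],s['tcp_rot'],s['finger_gap'],s['wrist_force'],s['torque'])
m=robot.camera_model('wrist')
p,d=robot.get_image('wrist');cv2.imwrite('pics/w4.png',p[:,:,::-1]);pickle.dump(m,open('pics/w4.pkl','wb'))
```

```text
[528.46576336 162.8220789   32.94151301] [1.22528078e-01 3.13832490e+00 2.03075676e-04] 59.14541352907992 [ 0.25033288 -0.15885192  5.53262663] [-0.10499534  0.1628342  -0.02030972]
```

View pics/w4.png

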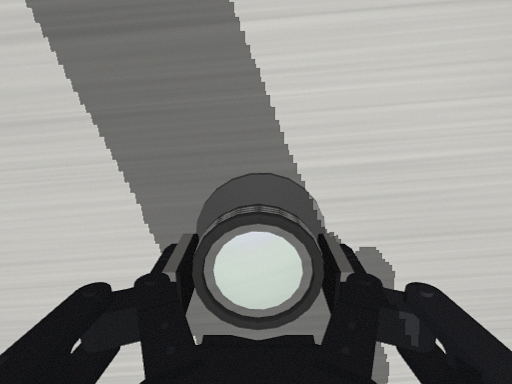

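Emit:
carry_out(deltas="0 0 0 0 0 0.002 0.055; 0 0 0 0 0 0.008 0.055; 0 0 0 0 0 0.025 0.055; 0 0 0 0 0 0.05 0.055; 0 0 0 0 0 0.08 0.055")

```text
time_s: 6.35
ee_pos: [526.9, 162.6, 112.1]
tcp_rot: [-0.122, -3.136, 0.002]
wrist_force: [0.4, 0.6, -2.2]
finger_gap: 59.0
```

Emit:
carry_out(deltas="0 0 0 0 0 0.02 0.055; 0 0 0 0 0 0.03 0.055; 0 0 0 0 0 0.03 0.055; 0 0 0 0 0 0.03 0.055; 0 0 0 0 0 0.03 0.055")

```text
time_s: 6.85
ee_pos: [527.1, 162.5, 140.9]
tcp_rot: [-0.122, -3.136, 0.002]
wrist_force: [0.2, -0.5, -3.0]
finger_gap: 59.6
```

Run:
```python
from workcell import robot
from h import *
import pickle
m=robot.camera_model('wrist');s=robot.observe();print(s['ee_pos'],s['tcp_rot'],s['finger_gap'],s['wrist_force'],s['torque'])
p,d=robot.get_image('wrist');cv2.imwrite('pics/w5.png',p[:,:,::-1]);pickle.dump(m,open('pics/w5.pkl','wb'))
g=cv2.cvtColor(p,cv2.COLOR_RGB2GRAY);mm=np.zeros_like(g);mm[215:330,195:325]=(g[215:330,195:325]>150)*255
c=[c for c in cv2.findContours(mm,0,1)[0] if cv2.pointPolygonTest(c,(258,270),False)>0]
if c:
  e=cv2.fitEllipse(c[0]);print(e)
  z=s['ee_pos'][2]-2+7
  for zz in (z-3,z): 
    w=onz(m,*e[0],zz);print(w,w-s['ee_pos'])
  q=np.array([d[int(a),int(b)] for a,b in []])
  v,u=np.mgrid[228:330:1,205:312:1]; 
k=robot.camera_model('wrist'); Rm=R.from_rotvec(m['orientation']).as_matrix()
P=np.array([m['xyz']+ray(m,u,v)*d[v,u] for v in range(235,310,3) for u in range(215,305,3) if d[v,u]>0])
A=np.c_[P[:,:2]-P[:,:2].mean(0),np.ones(len(P))];print('plane',np.linalg.lstsq(A,P[:,2],rcond=None)[0])
```

```text
[527.11900585 162.51850523 140.88669716] [-1.22232740e-01 -3.13623965e+00  1.82792658e-03] 59.55747066333441 [ 0.23157418 -0.49761492 -3.00593999] [-0.03465639 -0.03163041 -0.02477224]
((257.6181945800781, 269.8017883300781), (76.64080810546875, 87.62841796875), 89.72142028808594)
[526.67728736 162.84983431 142.88669716] [-0.4417185   0.33132908  2.        ]
[524.82307285 163.00229616 145.88669716] [-2.29593301  0.48379093  5.        ]
plane [-6.51690114e-03 -5.40291351e-04  1.42661308e+02]
```

View pics/w5.png

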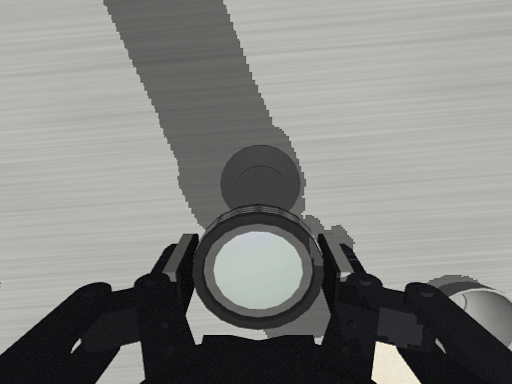

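Emit:
carry_out(deltas="0 0 0 -0.001 -0.025 0.005 0.055; 0 0 0 -0.002 -0.06 0.01 0.055; 0 0 0 -0.003 -0.1 0.01 0.055; 0 0 0 -0.004 -0.14 0.01 0.055; 0 0 0 -0.005 -0.18 0.01 0.055")

```text
time_s: 7.4
ee_pos: [522.5, -18.6, 151.5]
tcp_rot: [-0.122, -3.138, 0.0]
wrist_force: [0.4, -0.4, -2.0]
finger_gap: 58.8
```

Emit:
carry_out(deltas="0 0 0 -0.001 -0.04 0 0.055; 0 0 0 -0.002 -0.08 0 0.055; 0 0 0 -0.003 -0.115 0 0.055; 0 0 0 -0.004 -0.138 0 0.055; 0 0 0 -0.004 -0.148 0 0.055")

```text
time_s: 7.9
ee_pos: [517.9, -168.8, 151.3]
tcp_rot: [-0.13, -3.137, 0.002]
wrist_force: [0.2, -0.3, -2.4]
finger_gap: 59.4
```

Emit:
carry_out(deltas="0 0 0 0 0 0 0.055; 0 0 0 0 0 0 0.055; 0 0 0 0 0 0 0.055; 0 0 0 0 0 0 0.055; 0 0 0 0 0 0 0.055")

```text
time_s: 8.4
ee_pos: [519.3, -164.0, 152.4]
tcp_rot: [0.119, 3.139, 0.001]
wrist_force: [0.2, 0.6, -1.6]
finger_gap: 59.5
```

Run:
```python
from workcell import robot
from h import *
import pickle
m=robot.camera_model('wrist');s=robot.observe();print(s['ee_pos'],s['tcp_rot'],s['finger_gap'],s['wrist_force'],s['torque'])
p,d=robot.get_image('wrist');cv2.imwrite('pics/w6.png',p[:,:,::-1]);pickle.dump(m,open('pics/w6.pkl','wb'))
```

```text
[ 519.32700659 -164.00757761  152.35967684] [1.19392989e-01 3.13930087e+00 5.42739429e-04] 59.46655716750009 [ 0.21909092  0.59292753 -1.64619696] [ 0.01380305  0.06860849 -0.05417163]
```

View pics/w6.png

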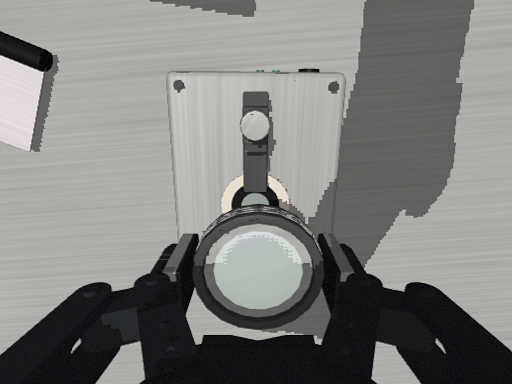

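Run:
```python
import cv2
p=cv2.imread('pics/w6.png');cv2.imwrite('pics/w6z.png',cv2.resize(p[65:225,160:350],None,fx=4,fy=3.7,interpolation=cv2.INTER_NEAREST))
```

```text
(no output)
```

View pics/w6z.png

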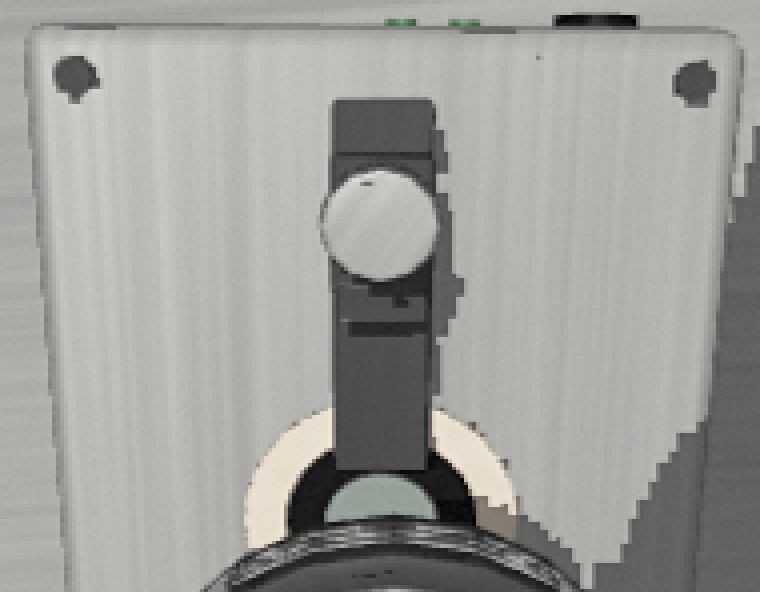

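Run:
```python
from h import *
import pickle
m=pickle.load(open('pics/w6.pkl','rb'))
S=np.array([526.3,-165.9]);a=np.radians(-5);ex=np.array([np.cos(a),np.sin(a)]);ey=np.array([-ex[1],ex[0]])
def show(n,x,y,z):
    w=onz(m,160+x/4,65+y/3.7,z)[:2];print(n,w.round(1),'seat frame',((w-S)@ex).round(1),((w-S)@ey).round(1))
show('knob',379,225,111.5);show('rail fL',336,470,70);show('rail fR',428,470,70);show('rail bL',332,98,70);show('rail bR',435,98,70)
show('s1',75,76,48);show('s2',695,80,48)
show('carr front L',337,320,88.8);show('deck back edge',380,27,48)
```

```text
knob [ 458.7 -160.6] seat frame -67.8 -0.7
rail fL [ 508.  -172.6] seat frame -17.6 -8.3
rail fR [ 509.3 -156.3] seat frame -17.8 8.0
rail bL [ 440.3 -167.2] seat frame -85.6 -8.8
rail bR [ 441.5 -150.7] seat frame -85.8 7.8
s1 [ 432.5 -213.3] seat frame -89.3 -55.4
s2 [ 441.5 -103.7] seat frame -89.9 54.6
carr front L [ 475.9 -168.8] seat frame -50.0 -7.2
deck back edge [ 427.8 -158.7] seat frame -98.8 -1.4
```

Emit:
carry_out(deltas="0 0 0 -0.001 -0.0015 -0.015 0.055; 0 0 0 -0.001 -0.0015 -0.035 0.055; 0 0 0 -0.001 -0.0015 -0.052 0.055; 0 0 0 -0.001 -0.0015 -0.062 0.055; 0 0 0 -0.001 -0.0015 -0.065 0.055")

```text
time_s: 8.95
ee_pos: [517.6, -166.3, 86.3]
tcp_rot: [-0.122, -3.137, -0.001]
wrist_force: [0.2, -0.2, -2.2]
finger_gap: 59.4
```

Emit:
carry_out(deltas="0 0 0 0 0 0 0.055; 0 0 0 0 0 0 0.055; 0 0 0 0 0 0 0.055; 0 0 0 0 0 0 0.055; 0 0 0 0 0 0 0.055")

```text
time_s: 9.45
ee_pos: [518.3, -166.7, 87.7]
tcp_rot: [0.122, 3.138, -0.0]
wrist_force: [-0.1, -0.1, -2.0]
finger_gap: 59.3
```

Run:
```python
from workcell import robot
from h import *
s=robot.observe();print(s['ee_pos'],s['tcp_rot'],s['finger_gap'],s['wrist_force'],s['torque'])
p,d=robot.get_image('wrist');cv2.imwrite('pics/w7.png',p[:,:,::-1])
```

```text
[ 518.31130755 -166.74593472   87.70866015] [ 1.22340140e-01  3.13848544e+00 -4.06356757e-04] 59.26381990142326 [-0.09416988 -0.07950861 -1.97791464] [ 0.01839373  0.02664091 -0.01504544]
```

View pics/w7.png

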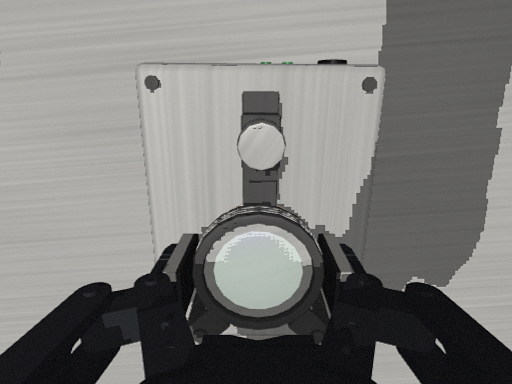

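Emit:
carry_out(deltas="0 0 0 0 0.0005 -0.0015 0.055; 0 0 0 0 0.0005 -0.003 0.055; 0 0 0 0 0.0005 -0.0045 0.055; 0 0 0 0 0.0005 -0.0055 0.055; 0 0 0 0 0.0005 -0.006 0.055")

```text
time_s: 10.0
ee_pos: [518.0, -166.1, 81.1]
tcp_rot: [-0.122, -3.139, -0.0]
wrist_force: [-0.2, -0.4, -1.8]
finger_gap: 59.0
```

Emit:
carry_out(deltas="0 0 0 0 0 -0.0004 0.055; 0 0 0 0 0 -0.0008 0.055; 0 0 0 0 0 -0.0012 0.055; 0 0 0 0 0 -0.0014 0.055; 0 0 0 0 0 -0.0014 0.055")

```text
time_s: 10.5
ee_pos: [518.1, -166.2, 79.9]
tcp_rot: [-0.123, -3.139, 0.0]
wrist_force: [-0.0, 0.0, -0.4]
finger_gap: 59.2
```

Emit:
carry_out(deltas="0 0 0 0 0 -0.0001 0.055; 0 0 0 0 0 -0.0002 0.055; 0 0 0 0 0 -0.0003 0.055; 0 0 0 0 0 -0.0004 0.055; 0 0 0 0 0 -0.0004 0.055")

```text
time_s: 11.0
ee_pos: [518.1, -166.2, 79.5]
tcp_rot: [-0.122, -3.139, 0.0]
wrist_force: [-0.1, -0.5, -2.1]
finger_gap: 59.0
```

Emit:
carry_out(deltas="0 0 0 0 0 -0.0001 0.055; 0 0 0 0 0 -0.0002 0.055; 0 0 0 0 0 -0.0003 0.055; 0 0 0 0 0 -0.0004 0.055; 0 0 0 0 0 -0.0004 0.055")

```text
time_s: 11.5
ee_pos: [518.1, -166.2, 79.1]
tcp_rot: [-0.123, -3.139, 0.0]
wrist_force: [0.1, -0.3, -2.0]
finger_gap: 59.3
```

Emit:
carry_out(deltas="0 0 0 0 0 -0.0001 0.055; 0 0 0 0 0 -0.0002 0.055; 0 0 0 0 0 -0.0003 0.055; 0 0 0 0 0 -0.0004 0.055; 0 0 0 0 0 -0.0004 0.055")

```text
time_s: 12.0
ee_pos: [518.2, -166.2, 79.0]
tcp_rot: [0.122, 3.139, -0.0]
wrist_force: [-0.3, 0.5, 2.1]
finger_gap: 59.1
```

Emit:
carry_out(deltas="0 0 0 0 0 0 0.0595; 0 0 0 0 0 0 0.061; 0 0 0 0 0 0 0.063; 0 0 0 0 0 0 0.067; 0 0 0 0 0 0 0.07")

```text
time_s: 12.5
ee_pos: [518.2, -166.2, 78.7]
tcp_rot: [0.122, 3.139, -0.0]
wrist_force: [-0.6, 0.7, -0.5]
finger_gap: 69.6
```

Run:
```python
from workcell import robot
from h import *
s=robot.observe();print(s['ee_pos'],s['tcp_rot'],s['finger_gap'],s['wrist_force'],s['torque'])
p,d=robot.get_image('wrist');cv2.imwrite('pics/w8.png',p[:,:,::-1])
```

```text
[ 518.1539583  -166.17563523   78.66164138] [ 1.22379073e-01  3.13917870e+00 -8.87903393e-05] 69.63570935918419 [-0.55132103  0.72551989 -0.53450396] [-0.04698795  0.01231122  0.02076653]
```

View pics/w8.png

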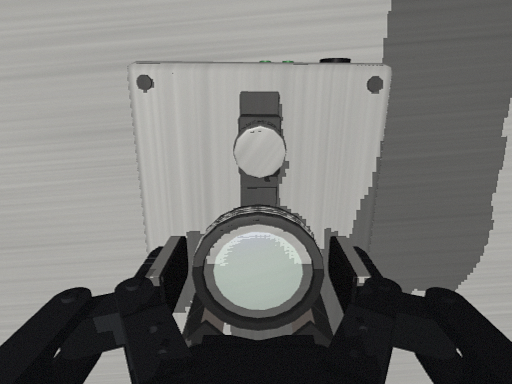

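Emit:
carry_out(deltas="0 0 0 0 0 0.005 0.072; 0 0 0 0 0 0.02 0.072; 0 0 0 0 0 0.05 0.072; 0 0 0 -0.02 0 0.09 0.06; 0 0 0 -0.04 0.002 0.12 0.04")

```text
time_s: 13.05
ee_pos: [478.4, -164.5, 200.9]
tcp_rot: [0.122, 3.137, -0.001]
wrist_force: [0.7, -0.2, 0.9]
finger_gap: 46.7
```

Emit:
carry_out(deltas="0 0 0 -0.015 0.001 0.005 0.02; 0 0 0 -0.03 0.002 0.005 0; 0 0 0 -0.03 0.002 0.005 0; 0 0 0 -0.03 0.002 0.005 0; 0 0 0 -0.03 0.002 0.005 0")

```text
time_s: 13.55
ee_pos: [449.1, -162.2, 203.7]
tcp_rot: [0.122, 3.138, -0.0]
wrist_force: [-0.6, -0.7, 0.6]
finger_gap: 0.0
```

Run:
```python
from workcell import robot
from h import *
import pickle
m=robot.camera_model('wrist');s=robot.observe();print(s['ee_pos'],s['tcp_rot'],s['finger_gap'],s['wrist_force'],s['torque'])
p,d=robot.get_image('wrist');cv2.imwrite('pics/w9.png',p[:,:,::-1]);pickle.dump(m,open('pics/w9.pkl','wb'));np.save('pics/w9.npy',d)
```

```text
[ 449.08991676 -162.15569185  203.6533737 ] [ 1.21759338e-01  3.13844444e+00 -2.86660581e-05] 0.037858341389865054 [-0.58109092 -0.70320113  0.60813526] [-0.02876154  0.046459    0.00876981]
```

View pics/w9.png

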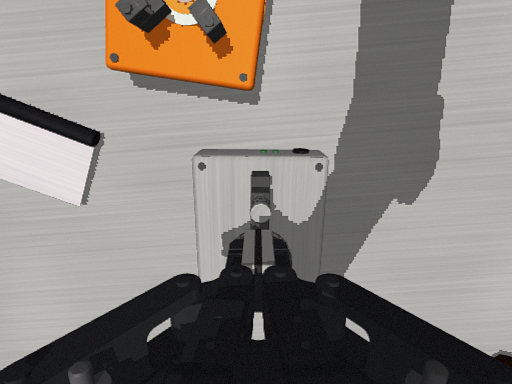

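Run:
```python
from workcell import robot
from h import *
p,d=robot.get_image('scene')
q=p[130:220,170:280,::-1]
cv2.imwrite('pics/s1.png',cv2.resize(q,None,fx=6,fy=6,interpolation=cv2.INTER_CUBIC))
```

```text
(no output)
```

View pics/s1.png

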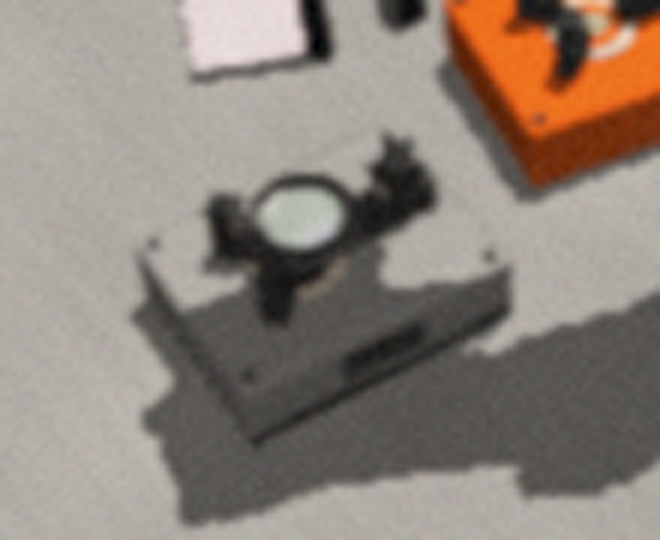

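Emit:
carry_out(deltas="0 0 0 -0.012 0.002 0 0; 0 0 0 -0.019 0.0045 -0.02 0; 0 0 0 -0.019 0.0045 -0.05 0; 0 0 0 -0.019 0.0045 -0.08 0; 0 0 0 -0.019 0.0045 -0.0915 0")

```text
time_s: 14.15
ee_pos: [428.2, -157.1, 109.7]
tcp_rot: [-0.122, -3.135, -0.002]
wrist_force: [0.7, -1.2, -0.1]
finger_gap: -0.3
```

Emit:
carry_out(deltas="0 0 0 0 0 0 0; 0 0 0 0 0 0 0; 0 0 0 0 0 0 0; 0 0 0 0 0 0 0; 0 0 0 0 0 0 0")

```text
time_s: 14.65
ee_pos: [429.6, -157.8, 112.9]
tcp_rot: [0.122, 3.138, -0.001]
wrist_force: [0.1, -0.3, 0.7]
finger_gap: -0.3
```

Run:
```python
from workcell import robot
from h import *
s=robot.observe();print(s['ee_pos'],s['tcp_rot'],s['finger_gap'],s['wrist_force'],s['torque'])
p,d=robot.get_image('wrist');cv2.imwrite('pics/w10.png',p[:,:,::-1])
p,d=robot.get_image('scene')
q=p[130:220,170:280,::-1]
cv2.imwrite('pics/s2.png',cv2.resize(q,None,fx=6,fy=6,interpolation=cv2.INTER_CUBIC))
```

```text
[ 429.56124979 -157.82928016  112.87774762] [ 1.22358671e-01  3.13768685e+00 -7.90007203e-04] -0.2722529780817452 [ 0.07822349 -0.30632778  0.69537089] [ 0.00987716 -0.0326871  -0.02776779]
```

View pics/w10.png

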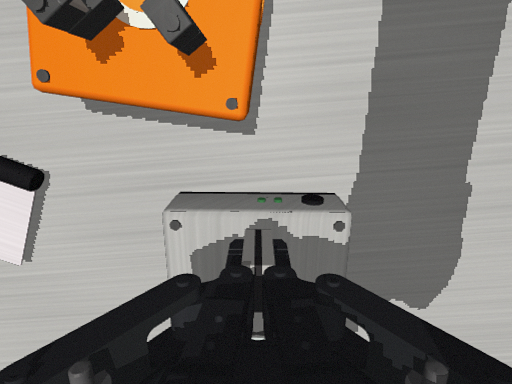

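View pics/s2.png

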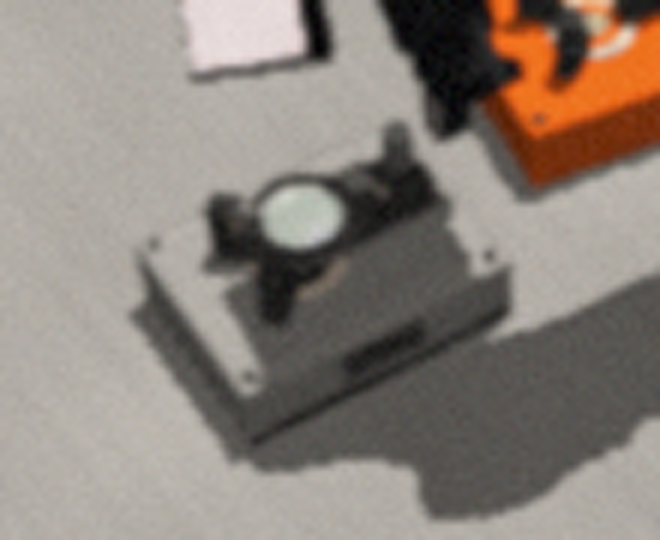

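Emit:
carry_out(deltas="0 0 0 0.003 -0.0003 0 0; 0 0 0 0.006 -0.0005 0 0; 0 0 0 0.008 -0.0007 0 0; 0 0 0 0.0095 -0.0008 0 0; 0 0 0 0.011 -0.001 0 0")

```text
time_s: 15.25
ee_pos: [440.2, -158.7, 112.1]
tcp_rot: [-0.122, -3.139, -0.0]
wrist_force: [0.2, 0.1, -0.2]
finger_gap: 0.1
```

Emit:
carry_out(deltas="0 0 0 0.0015 -0.0001 0 0; 0 0 0 0.003 -0.0003 0 0; 0 0 0 0.0045 -0.0004 0 0; 0 0 0 0.006 -0.0005 0 0; 0 0 0 0.007 -0.0006 0 0")

```text
time_s: 15.75
ee_pos: [443.8, -159.0, 111.8]
tcp_rot: [-0.123, -3.132, -0.001]
wrist_force: [-6.5, 0.3, 5.0]
finger_gap: 0.5
```

Emit:
carry_out(deltas="0 0 0 0.001 -0.0001 0.0002 0; 0 0 0 0.002 -0.0002 0.0004 0; 0 0 0 0.003 -0.0003 0.0006 0; 0 0 0 0.004 -0.0003 0.0008 0; 0 0 0 0.005 -0.0004 0.001 0")

```text
time_s: 16.25
ee_pos: [447.7, -159.3, 112.0]
tcp_rot: [-0.123, -3.129, -0.002]
wrist_force: [-6.3, -0.3, -0.9]
finger_gap: -0.2
```

Run:
```python
from workcell import robot
from h import *
s=robot.observe();print(s['ee_pos'],s['tcp_rot'],s['finger_gap'],s['wrist_force'],s['torque'])
p,d=robot.get_image('scene')
q=p[130:220,170:280,::-1]
cv2.imwrite('pics/s3.png',cv2.resize(q,None,fx=6,fy=6,interpolation=cv2.INTER_CUBIC))
```

```text
[ 447.65404105 -159.3242985   112.04150988] [-1.23459175e-01 -3.12913787e+00 -2.02367317e-03] -0.19172789414555483 [-6.29601705 -0.2649445  -0.90955624] [-0.08389158  1.25517199 -0.00955946]
```

View pics/s3.png

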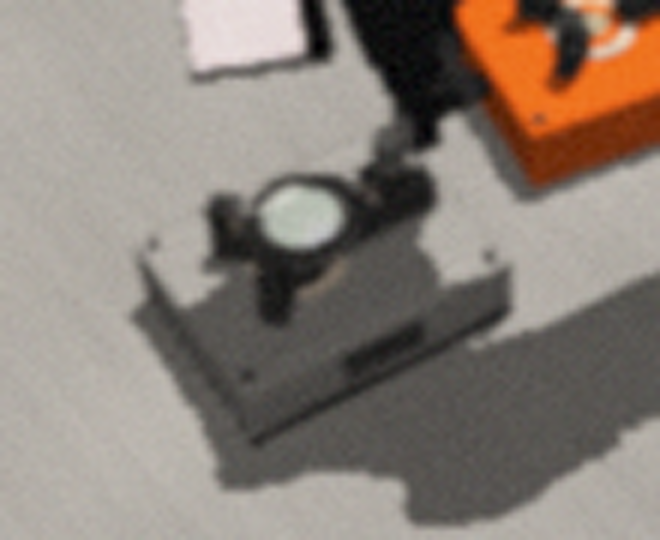

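Emit:
carry_out(deltas="0 0 0 0.0015 -0.0001 0 0; 0 0 0 0.003 -0.0003 0 0; 0 0 0 0.0045 -0.0004 0 0; 0 0 0 0.006 -0.0005 0 0; 0 0 0 0.007 -0.0006 0 0")

```text
time_s: 16.8
ee_pos: [454.7, -160.0, 112.0]
tcp_rot: [-0.123, -3.129, -0.002]
wrist_force: [-6.7, 0.4, 0.1]
finger_gap: -0.0
```

Emit:
carry_out(deltas="0 0 0 0.001 -0.0001 0 0; 0 0 0 0.002 -0.0002 0 0; 0 0 0 0.003 -0.0003 0 0; 0 0 0 0.004 -0.0004 0 0; 0 0 0 0.004 -0.0004 0 0")

```text
time_s: 17.3
ee_pos: [458.8, -160.3, 112.0]
tcp_rot: [-0.123, -3.129, -0.002]
wrist_force: [-5.8, -0.3, -0.3]
finger_gap: 0.0
```

Emit:
carry_out(deltas="0 0 0 0.0005 0 0 0; 0 0 0 0.001 -0.0001 0 0; 0 0 0 0.0015 -0.0001 0 0; 0 0 0 0.002 -0.0002 0 0; 0 0 0 0.002 -0.0002 0 0")

```text
time_s: 17.8
ee_pos: [460.6, -160.4, 112.0]
tcp_rot: [-0.123, -3.129, -0.002]
wrist_force: [-6.4, 0.3, 1.4]
finger_gap: 0.0
```

Run:
```python
from workcell import robot
from h import *
s=robot.observe();print(s['ee_pos'],s['tcp_rot'],s['finger_gap'],s['wrist_force'],s['torque'])
p,d=robot.get_image('scene')
q=p[130:220,170:280,::-1]
cv2.imwrite('pics/s4.png',cv2.resize(q,None,fx=6,fy=6,interpolation=cv2.INTER_CUBIC))
```

```text
[ 460.60219896 -160.43831998  112.01327533] [-1.23318842e-01 -3.12899359e+00 -2.20019685e-03] 0.022561054716330468 [-6.4225941   0.27744104  1.41302477] [0.0283702  1.26358048 0.01489351]
```

View pics/s4.png

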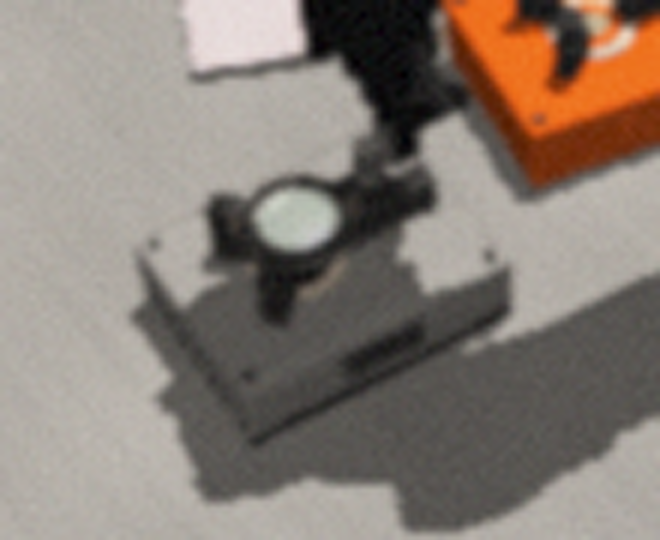

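Emit:
carry_out(deltas="0 0 0 0.0005 0 0 0; 0 0 0 0.001 -0.0001 0 0; 0 0 0 0.0015 -0.0001 0 0; 0 0 0 0.0015 -0.0001 0 0; 0 0 0 0.0015 -0.0001 0 0")

```text
time_s: 18.35
ee_pos: [462.1, -160.6, 112.0]
tcp_rot: [-0.123, -3.129, -0.002]
wrist_force: [-6.3, 0.8, 1.0]
finger_gap: -0.3
```

Emit:
carry_out(deltas="0 0 0 0.0003 0 0 0; 0 0 0 0.0006 0 0 0; 0 0 0 0.0009 -0.0001 0 0; 0 0 0 0.0012 -0.0001 0 0; 0 0 0 0.0012 -0.0001 0 0")

```text
time_s: 18.85
ee_pos: [463.3, -160.7, 112.0]
tcp_rot: [-0.123, -3.129, -0.002]
wrist_force: [-6.4, -0.2, 0.9]
finger_gap: 0.0
```

Emit:
carry_out(deltas="0 0 0 0.0003 0 0 0; 0 0 0 0.0006 0 0 0; 0 0 0 0.0009 -0.0001 0 0; 0 0 0 0.001 -0.0001 0 0; 0 0 0 0.001 -0.0001 0 0")

```text
time_s: 19.35
ee_pos: [464.2, -160.8, 112.0]
tcp_rot: [-0.123, -3.129, -0.002]
wrist_force: [-6.6, 0.1, 1.3]
finger_gap: -0.0
```

Emit:
carry_out(deltas="0 0 0 0.0003 0 0 0; 0 0 0 0.0006 0 0 0; 0 0 0 0.0009 -0.0001 0 0; 0 0 0 0.001 -0.0001 0 0; 0 0 0 0.001 -0.0001 0 0")

```text
time_s: 19.85
ee_pos: [464.7, -160.8, 112.0]
tcp_rot: [-0.123, -3.128, -0.002]
wrist_force: [-6.7, 0.1, 1.3]
finger_gap: 0.2
```

Emit:
carry_out(deltas="0 0 0 0.0002 0 0 0; 0 0 0 0.0004 0 0 0; 0 0 0 0.0006 -0.0001 0 0; 0 0 0 0.0008 -0.0001 0 0; 0 0 0 0.0008 -0.0001 0 0")

```text
time_s: 20.35
ee_pos: [464.7, -160.8, 112.0]
tcp_rot: [-0.124, -3.126, -0.003]
wrist_force: [-8.7, 0.9, 2.4]
finger_gap: 0.3
```

Emit:
carry_out(deltas="0 0 0 0.0002 0 0 0; 0 0 0 0.0004 0 0 0; 0 0 0 0.0006 -0.0001 0 0; 0 0 0 0.0008 -0.0001 0 0; 0 0 0 0.0008 -0.0001 0 0")

```text
time_s: 20.85
ee_pos: [464.8, -160.8, 112.0]
tcp_rot: [-0.124, -3.124, -0.003]
wrist_force: [-10.7, 0.9, 3.9]
finger_gap: -0.1
```

Emit:
carry_out(deltas="0 0 0 0.0001 0 0 0; 0 0 0 0.0002 0 0 0; 0 0 0 0.0003 0 0 0; 0 0 0 0.0003 0 0 0; 0 0 0 0.0003 0 0 0")

```text
time_s: 21.35
ee_pos: [464.8, -160.8, 112.0]
tcp_rot: [-0.124, -3.124, -0.003]
wrist_force: [-10.1, -0.0, 5.7]
finger_gap: 0.1
```

Emit:
carry_out(deltas="0 0 0 0 0 0 0; 0 0 0 0 0 0 0; 0 0 0 0 0 0 0; 0 0 0 0 0 0 0; 0 0 0 0 0 0 0")

```text
time_s: 21.85
ee_pos: [464.8, -160.8, 112.0]
tcp_rot: [-0.124, -3.124, -0.003]
wrist_force: [-10.7, -0.1, 5.8]
finger_gap: -0.1
```

Run:
```python
from workcell import robot
from h import *
p,d=robot.get_image('scene')
s=robot.observe();print(s['ee_pos'],s['wrist_force'],s['torque'])
q=p[130:220,170:280,::-1]
cv2.imwrite('pics/s5.png',cv2.resize(q,None,fx=6,fy=6,interpolation=cv2.INTER_CUBIC))
```

```text
[ 464.78702972 -160.83913309  111.94437366] [-10.11466307   1.22403996   5.07117251] [0.17896469 2.08900077 0.03346567]
```

View pics/s5.png

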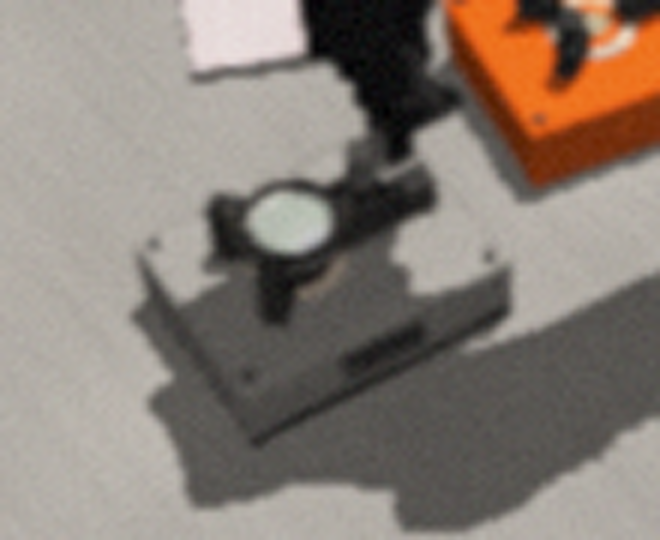

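Emit:
carry_out(deltas="0 0 0 0.0001 0 0 0; 0 0 0 0.0002 0 0 0; 0 0 0 0.0003 0 0 0; 0 0 0 0.0004 0 0 0; 0 0 0 0.0004 0 0 0")

```text
time_s: 22.4
ee_pos: [464.8, -160.8, 111.9]
tcp_rot: [-0.124, -3.123, -0.003]
wrist_force: [-10.7, 1.0, 6.3]
finger_gap: -0.1
```

Emit:
carry_out(deltas="0 0 0 0 0 0 0; 0 0 0 0 0 0 0; 0 0 0 0 0 0 0; 0 0 0 0 0 0 0; 0 0 0 0 0 0 0")

```text
time_s: 22.9
ee_pos: [464.8, -160.8, 112.0]
tcp_rot: [-0.124, -3.123, -0.003]
wrist_force: [-10.2, 0.4, 6.4]
finger_gap: -0.0
```

Emit:
carry_out(deltas="0 0 0 0 0 0 0; 0 0 0 0 0 0 0; 0 0 0 0 0 0 0; 0 0 0 0 0 0 0; 0 0 0 0 0 0 0")

```text
time_s: 23.4
ee_pos: [464.8, -160.8, 112.0]
tcp_rot: [-0.124, -3.123, -0.003]
wrist_force: [-9.7, 0.5, 5.0]
finger_gap: -0.1
```

Emit:
carry_out(deltas="0 0 0 0 0 0.0003 0; 0 0 0 0 0 0.0006 0; 0 0 0 0 0 0.0008 0; 0 0 0 0 0 0.001 0; 0 0 0 0 0 0.001 0")

```text
time_s: 23.9
ee_pos: [464.8, -160.8, 112.1]
tcp_rot: [-0.124, -3.123, -0.004]
wrist_force: [-9.3, -0.1, -1.0]
finger_gap: 0.2
```

Emit:
carry_out(deltas="0 0 0 0 0 0 0; 0 0 0 0 0 0 0; 0 0 0 0 0 0 0; 0 0 0 0 0 0 0; 0 0 0 0 0 0 0")

```text
time_s: 24.4
ee_pos: [464.8, -160.8, 112.1]
tcp_rot: [-0.124, -3.123, -0.004]
wrist_force: [-8.9, 1.1, -0.5]
finger_gap: -0.1
```

Emit:
carry_out(deltas="0 0 0 0.0002 0 0 0; 0 0 0 0.0004 0 0 0; 0 0 0 0.0006 -0.0001 0 0; 0 0 0 0.0008 -0.0001 0 0; 0 0 0 0.0008 -0.0001 0 0")

```text
time_s: 24.9
ee_pos: [464.9, -160.8, 112.1]
tcp_rot: [-0.124, -3.121, -0.004]
wrist_force: [-9.7, 1.1, 0.6]
finger_gap: -0.1
```

Emit:
carry_out(deltas="0 0 0 0 0 0 0; 0 0 0 0 0 0 0; 0 0 0 0 0 0 0; 0 0 0 0 0 0 0; 0 0 0 0 0 0 0")

```text
time_s: 25.4
ee_pos: [464.9, -160.8, 112.1]
tcp_rot: [-0.124, -3.121, -0.004]
wrist_force: [-9.3, 0.1, 1.2]
finger_gap: 0.1
```

Emit:
carry_out(deltas="0 0 0 0.0003 0 0 0; 0 0 0 0.0006 0 0 0; 0 0 0 0.0009 -0.0001 0 0; 0 0 0 0.001 -0.0001 0 0; 0 0 0 0.001 -0.0001 0 0")

```text
time_s: 25.9
ee_pos: [464.9, -160.8, 112.1]
tcp_rot: [-0.124, -3.119, -0.004]
wrist_force: [-11.8, 0.8, 3.5]
finger_gap: -0.1
```

Emit:
carry_out(deltas="0 0 0 0 0 0 0; 0 0 0 0 0 0 0; 0 0 0 0 0 0 0; 0 0 0 0 0 0 0; 0 0 0 0 0 0 0")

```text
time_s: 26.4
ee_pos: [464.9, -160.8, 112.1]
tcp_rot: [-0.124, -3.119, -0.004]
wrist_force: [-11.9, 0.6, 2.6]
finger_gap: -0.1
```

Run:
```python
from workcell import robot
s=robot.observe();print(s['ee_pos'],s['tcp_rot'],s['wrist_force'],s['torque'],s['joint_torque'],s['q'])
```

```text
[ 464.93303557 -160.81344311  112.10970167] [-0.12400961 -3.11898066 -0.00427425] [-11.8926148    0.59755103   2.57694521] [0.09728043 2.40933535 0.03309422] [-1.58534199e+00 -3.87748754e+01 -1.46873083e+00 -1.65065557e+01
 -3.21622873e-01 -3.30761679e+00  1.18732225e-02] [ 0.31578247  0.58062625 -0.04206852  2.00720193  0.0463812   0.57488418
  1.73249868]
```

Emit:
carry_out(deltas="0 0 0 -0.003 0.0003 0 0; 0 0 0 -0.006 0.0005 0 0; 0 0 0 -0.01 0.0009 0 0; 0 0 0 -0.018 0.0016 0 0; 0 0 0 -0.025 0.0022 0 0")

```text
time_s: 26.9
ee_pos: [449.8, -159.6, 114.7]
tcp_rot: [0.122, 3.136, -0.001]
wrist_force: [0.5, 0.3, -1.1]
finger_gap: -0.1
```

Emit:
carry_out(deltas="0 0 0 0 0 0 0; 0 0 0 0 0 0.015 0; 0 0 0 0 0 0.05 0.02; 0 0 0 0.02 0 0.095 0.05; 0 0 0 0.04 0 0.138 0.0854")

```text
time_s: 27.4
ee_pos: [489.3, -159.6, 254.3]
tcp_rot: [0.123, 3.138, -0.0]
wrist_force: [1.0, -0.9, -0.0]
finger_gap: 43.4
```

Emit:
carry_out(deltas="0 0 0 0.02 -0.002 0 0.0854; 0 0 0 0.024 -0.004 0 0.0854; 0 0 0 0.024 -0.004 0 0.0854; 0 0 0 0.024 -0.004 0 0.0854; 0 0 0 0.024 -0.004 0 0.0854")

```text
time_s: 27.9
ee_pos: [511.5, -163.4, 251.2]
tcp_rot: [-0.123, -3.136, -0.001]
wrist_force: [0.0, -0.6, -0.7]
finger_gap: 85.0
```

Run:
```python
from workcell import robot
from h import *
import pickle
m=robot.camera_model('wrist');s=robot.observe();print(s['ee_pos'],s['tcp_rot'],s['finger_gap'],s['wrist_force'])
p,d=robot.get_image('wrist');cv2.imwrite('pics/w11.png',p[:,:,::-1]);pickle.dump(m,open('pics/w11.pkl','wb'));np.save('pics/w11.npy',d)
```

```text
[ 511.51741561 -163.44625578  251.19746205] [-1.23040243e-01 -3.13626348e+00 -7.34014321e-04] 85.0418854887328 [ 0.01450532 -0.61122954 -0.69053705]
```

View pics/w11.png

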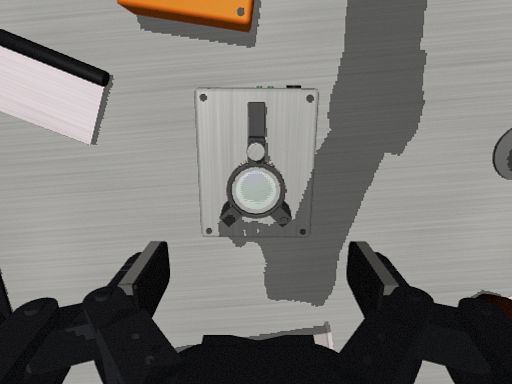

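Run:
```python
from h import *
import pickle
p=cv2.imread('pics/w11.png');d=np.load('pics/w11.npy');m=pickle.load(open('pics/w11.pkl','rb'))
cv2.imwrite('pics/w11z.png',cv2.resize(p[130:235,205:310],None,fx=5.6,fy=5.6,interpolation=cv2.INTER_CUBIC))
S=np.array([526.5,-166.2]);a=np.radians(-5);ex=np.array([np.cos(a),np.sin(a)]);ey=np.array([-ex[1],ex[0]])
g=cv2.cvtColor(p,6);mm=np.zeros_like(g);mm[163:218,228:286]=(g[163:218,228:286]>150)*255
for c in cv2.findContours(mm,0,1)[0]:
  if len(c)>30:
    e=cv2.fitEllipse(c);w=onz(m,*e[0],82)[:2];print('glass',e,w,(w-S)@ex,(w-S)@ey)
mm[:]=0;mm[135:163,243:270]=(g[135:163,243:270]>150)*255
k=np.argwhere(mm>0)
w=onz(m,255.8,152,111.5)[:2];print('knob',(w-S)@ex,(w-S)@ey)
P=np.array([m['xyz']+ray(m,u,v)*d[v,u] for v in range(170,212,2) for u in range(236,278,2) if d[v,u]>0])
A=np.c_[P[:,:2]-P[:,:2].mean(0),np.ones(len(P))];print('plane',np.linalg.lstsq(A,P[:,2],rcond=None)[0])
```

```text
glass ((255.70535278320312, 189.85006713867188), (44.57163619995117, 46.24949264526367), 96.9421615600586) [ 525.52530984 -166.35388464] -0.9575692350658346 -0.2382489019676905
glass ((280.86505126953125, 170.3465118408203), (10.518476486206055, 22.983238220214844), 166.19891357421875) [ 507.37801132 -139.96468255] -21.33578231855817 24.4688930251819
glass ((232.1737823486328, 168.00132751464844), (10.38390064239502, 15.642297744750977), 33.3026123046875) [ 501.26254644 -187.66772318] -23.270382070780755 -23.58562102255668
knob -44.57052044633775 -0.2553320199373492
plane [1.06408193e-03 4.89809728e-03 8.08071016e+01]
```

View pics/w11z.png

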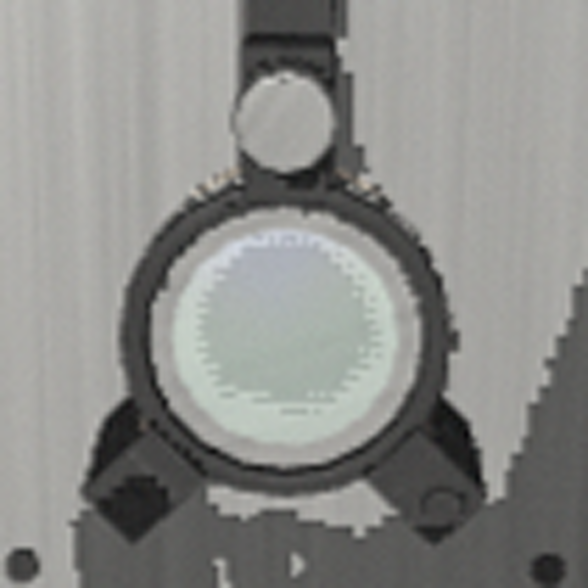

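Run:
```python
from workcell import robot
print(robot.hand_in(), robot.observe()['time_s'])
```

```text
the job is handed in; nothing more can be done
the job is handed in; nothing more can be done
```

The lens is in the mount on the small grey head, held under all three lips, and I handed the job in at about 28 s with the gripper open and clear.

I gripped the lens across its rim at 20 N and set it on the rests about 8 mm back along the seat's -x. The wrist read about 4 N on landing. I released it, then pushed the sliding jaw in from behind its knob with closed fingers.

**Push force:** the jaw moved at about 6.4 N of drag, stopped against the lens, and I took it to about 11.8 N. That leaves roughly 5.4 N on the lens, with about 0.5 N of noise in the reading. Partway through, the x force stayed near 10 N, then fell to about 9 N after I raised the tool slightly to take off a 5–6 N vertical load. I then pushed slightly further to reach the final value.

**Last checks:**
- **Position:** the wrist picture shows the lens under all three lips and centred within about 1 mm.
- **Flatness:** the lens reads level within about 0.3°.
- **Sliding jaw:** the knob stands 44.6 mm from the seat centre, against 45 mm expected when the jaw touches the seated lens.
- **Disagreements:** my first estimate of the seat from the deck outline was about 2.5 mm off from the rail and lip corners. I used the rail and lips, and a second view agreed with them.
- **Not checked:** I did not test by touch whether the lens can rock. I kept the arm well clear of the bowl, scraper and egg but took no final picture of them.

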